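# Nest the cups and hold the carrier's sprung arm back

## Robot

A 6-joint arm with a two-finger parallel gripper is mounted at the origin on the work surface. World frame = base frame: x ahead of the robot, y to its left, z up, the work surface at z = 0. Lengths are in mm, angles in rad, forces in N, time in s.
With the tool pointing down it reaches from about 275 to 1000 mm from the base axis. Payload 8.4 kg.
Tool frame: the origin (TCP) lies midway between the tips of the shut fingers; the grasp point (between the pads) lies 19 mm behind it; z points along the fingers, y is the direction in which the jaws open and shut (so a half turn about z gives the same grasp; the last joint's range is limited). The gripper opens to 85 mm and grips with 20 to 120 N. Pads are 22 mm wide; open, the fingers measure 114 mm over their backs; the gripper's body (76 mm by 85 mm) begins 54 mm behind the grasp point. The pads swing forward as they close: fully open they stand 13 mm farther back than shut.
Start: joints at [1.332, 0.353, 1.633, -0, 1.155, -0.002], TCP at [146.619, 607.561, 201.381] pointing down, gripper open.
Joint ranges: [-2.63, 2.63], [-0.92, 2.1], [0.06, 2.66], [-1.3, 4.44], [0, 2.69], [-3.02, 3.02]. Speed limits (rad/s): [2.22, 2.22, 2.79, 3.14, 3.14, 3.14].

## Interface

Orientations are given as [roll, pitch, yaw] about the fixed x, y, z axes, in that order (R = Rz(yaw) Ry(pitch) Rx(roll)).
In Python, from rig import * gives the robot as it stands.
- The arm moves only by the tool play_rows, never from a script. Its argument "moves" is a list of rows, each a list of 3 entries, a list of its own where there are three numbers: the shift along the tool's x, y, z in m, then the turn, a rotation vector about the tool's x, y, z in rad, then the opening in per cent of the stroke, from 0 (shut) to 100 (fully open). In form: [[[x, y, z], [rx, ry, rz], fingers], ...]. A call has 1 to 20 rows; each row shifts and turns the commanded pose from where the row before left it, along the tool's axes as they then stand; what a row does not reach is not made up. A row lasts 1/10 s, in which the tool goes at most 50 mm and 8.59 degrees, less where a joint would pass 70% of its speed; a pose out of reach is approached as far as the arm can. A call is refused whole if a number of a shift passes 0.05 or a number of a turn 0.15, either way. A call with a gripper value outside its range is refused whole. The fingers move at their own pace and stop on an object; "squeeze" is the grip in N (left out, the last holds). Time passes only in rows, so rows that do not move let the fingers close. It gives the time, the measured TCP pose, the force and the opening at its end, in the units of the state.
- sense(): the state, without advancing time (a new reading comes with each control period).
- grab_frame(name): name is "side" or "top"; returns a dict with "pixels" (400x640x3 uint8, red, green, blue), "intrinsics" (3x3 intrinsics, pixels), "R" (3x3) and "t" (3): a world point X has camera coordinates R X + t. Camera axes: x right, y down, z forward; pixel columns grow to the right and rows downward; lengths in mm; the calibration is good to about 2 mm. A picture is of the moment at which its call begins. There is no depth.
- sign_off(): hands the job in, once; it reports no verdict.
The state is a dict: "clock": time; "qpos": joint angles; "qvel": joint speeds; "joint_efforts": joint torques, N m; "eef_pos": TCP position; "tcp_rot": TCP orientation; "contact_force": force on the tool from outside, world axes, zero at the start; "wrist_torque": the same for the moment, N m; "opening": opening from 0.0 (shut) to 1.0 (fully open).
Only numpy, scipy, OpenCV 4.12 (cv2) and the standard library are available. Lean on these libraries where they do the work, as an engineer would, in place of code of your own. Each camera call takes 0.05 s, during which the arm holds its last target. There are 200 camera calls.

## Task

I am about to load a stack of cups into the carrier. Nest the two white cups into the terracotta cup, one inside the other, so that all three stand as one straight stack on the wooden ware board; set them in gently, never letting one drop, and leave the jar, the bowl and the brush alone. Then push the carrier's red sprung tensioner arm back off its seat, well past the ratchet click, and finish while still holding it back there: do not let go, it would spring forward again.

Things in the scene. Friction and masses are not known exactly. Their poses are not given: they have to be found in the camera images.
- cup_base: terracotta footed cup, loose, the stack's bottom cup. All three cups alike: 85 mm high, foot 30 mm across and 24 mm high, widening to 62 mm outside; the top 23 mm is a straight band 62 mm across; wall 3 mm. Inner floor 44 mm above the underside, so a nested cup sits 44 mm higher, with about 1.5 mm play to each side. About 0.13 kg. Origin: centre of the underside, z up the axis
- cup_a: white footed cup, same shape as cup_base, loose, on the ware board. The two white cups are alike and may go in either order. Origin: centre of the underside, z up its axis
- cup_b: the other white footed cup, same shape, loose, on the ware board. Origin: centre of the underside, z up its axis
- wareboard: flat wooden board, fixed to the bench, 170 mm (x) by 330 mm (y), 12 mm thick; the three cups stand on it roughly in a row along its y axis, 105 mm apart, up to 25 mm off its middle line. Origin: centre of its underside
- carrier: grey steel stack carrier, fixed: plate from -90 to +140 mm in its x, -125 to +125 mm in its y, 16 mm thick. Wooden backrest 71 mm high at x -80, y -98 to -32. The red tensioner arm turns 53 to 65 mm above the bench about an upright pivot at x 0, y +85. Black stop block 66 mm high at x 130, y 11. Origin: bench height, below the arm's post at rest; z up
- pivot_axis (a point): point on the tensioner arm's pivot axis (upright), 59 mm above the bench, at x 0, y +85 mm of the carrier; the steel hub there is 80 mm across
- push_post (a point): centre of the top of the black upright post on the red arm, the place to push: 16 mm in diameter, free from 65 to 140 mm above the bench, 85 mm from the pivot axis. At rest it lies from the pivot towards the carrier's -y; pushing back moves it towards the carrier's +x, on an arc counter-clockwise about the pivot seen from above
- idler (a point): centre of the top of the orange idler roller (28 mm across, 26 mm high, top 72 mm above the bench) at the arm's tip, 150 mm from the pivot axis
- seat (a point): centre of the brass foot ring on the carrier plate (16 mm above the bench) where the stack will be set by someone else; at rest the idler roller overhangs it from the +x side
- tensioner (a joint): angle of the sprung arm, rad: 0 = at rest over the seat, grows as it is pushed back (counter-clockwise from above), stops at 0.85. The spring takes about 3 N at the post at rest, 10 to 13 N near the end. The pawl rides over the tooth from about 0.25 to 0.60 and has clicked past it from 0.60 on. It does not lock: let go, the arm springs back to 0
- pawl (a joint): travel of the brass sprung pawl slider beside the hub, m: 0 = down on the hub, about 0.004 while it rides over the tooth, back to 0 once it has clicked past
- glaze_jar: amber glass jar with blue lid, 60 mm across, 85 mm high, bystander, loose. Origin: centre of the underside
- pinch_bowl: small blue bowl, 90 mm across, 40 mm high, bystander, loose. Origin: centre of the underside
- glaze_brush: brush 170 mm long lying on the bench, bystander, loose. Origin: middle, at its underside
Mind the look-alikes: they are no part of the job. What is shaped like the cup_a but purple is not meant.

How it is judged (in metres and radians):
On the way, in this order (a step that is already met when the one before it is completed fails the run):
1. both white cups are nested in the terracotta cup as one upright stack on the ware board, let go and at rest ((((horizontal distance between cup_a and cup_base below 0.006 m and z of cup_a in the frame of cup_base between 0.038 and 0.05 m and angle between cup_a's own z axis and vertical below 0.12 rad) and (horizontal distance between cup_b and cup_a below 0.006 m and z of cup_b in the frame of cup_a between 0.038 and 0.05 m and angle between cup_b's own z axis and vertical below 0.12 rad)) or ((horizontal distance between cup_b and cup_base below 0.006 m and z of cup_b in the frame of cup_base between 0.038 and 0.05 m and angle between cup_b's own z axis and vertical below 0.12 rad) and (horizontal distance between cup_a and cup_b below 0.006 m and z of cup_a in the frame of cup_b between 0.038 and 0.05 m and angle between cup_a's own z axis and vertical below 0.12 rad))) and z of cup_base in the frame of wareboard between 0.006 and 0.018 m and x of cup_base in the frame of wareboard between -0.085 and 0.085 m and y of cup_base in the frame of wareboard between -0.165 and 0.165 m and angle between cup_base's own z axis and vertical below 0.12 rad and contact force between each of the fingers, the arm and cup_base below 0.1 N and contact force between each of the fingers, the arm and cup_a below 0.1 N and contact force between each of the fingers, the arm and cup_b below 0.1 N and linear speed of each of cup_base, cup_a, cup_b below 0.03 m/s), for 0.2 s.
2. the tensioner arm is pushed back past the ratchet click (value of joint tensioner above 0.62 rad and velocity of joint tensioner between -0.1 and 0.1 rad/s and contact force between any of the fingers, the arm and tensioner above 3 N and contact force between each of cup_base, cup_a, cup_b, glaze_jar, pinch_bowl, glaze_brush and tensioner below 0.1 N), for 0.2 s.
At the end, for the whole second after the job is handed in: Terracotta cup on the ware board, white cups nested in it one in the other: each within 6 mm of concentric, 38-50 mm above the one below, upright within 0.12 rad, untouched, at rest. The robot holds the tensioner arm steady beyond 0.62 rad with over 3 N; no loose thing touches the arm (all of step 1 and all of step 2); the arm keeps its last pose, push and grip.
It fails at once if the glaze jar is moved by more than 25 mm (distance of glaze_jar from where it was at the start of the episode above 0.025 m).
It fails at once if the pinch bowl is moved by more than 25 mm (distance of pinch_bowl from where it was at the start of the episode above 0.025 m).
It fails at once if the glaze brush is moved by more than 25 mm (distance of glaze_brush from where it was at the start of the episode above 0.025 m).
It fails at once if a bystander is tipped over (angle between any of glaze_jar, pinch_bowl's own z axis and vertical above 0.5 rad).
It fails at once if a cup is dropped: it falls or flies free of the fingers faster than 0.5 m/s ((linear speed of cup_base above 0.5 m/s and contact force between the fingers and cup_base below 0.05 N) or (linear speed of cup_a above 0.5 m/s and contact force between the fingers and cup_a below 0.05 N) or (linear speed of cup_b above 0.5 m/s and contact force between the fingers and cup_b below 0.05 N)).
It also fails if it takes over 58 s, if anything falls off the work surface, if the arm or the gripper's body presses on something with over 40 N, if the wrist force passes 120 N, or if a joint passes its speed limit or range.

## Working session

There is one attempt and no reset: what is moved stays moved. The work goes in short steps, Python scripts to look and compute and a tool call to move; the robot and the scene stay as the last step left them, time stands still between calls to the robot, and variables do not carry over. Pictures are saved under pics/ and viewed, about 8 in all and at most 12, crops included, and the job is handed in when it is done.

Besides the shell and the picture viewer there is one more tool, called after "Request:" as name(argument=value, ...), one argument or row to a line, values as JSON. play_rows: Moves the arm, as the interface text tells. Its arguments: {"type":"object","properties":{"moves":{"type":"array"},"squeeze":{"type":"number"}},"required":["moves"]}

```bash
mkdir -p pics
cat > h.py <<'E'
from rig import *
import numpy as np, cv2
def snap(n,f):
    d=grab_frame(n); cv2.imwrite(f,cv2.cvtColor(d["pixels"],cv2.COLOR_RGB2BGR)); return d
def ray(d,u,v):
    K=np.array(d["intrinsics"]);R=np.array(d["R"]);t=np.array(d["t"])
    return -R.T@t, R.T@np.linalg.solve(K,[u,v,1.])
def onz(d,u,v,z):
    o,r=ray(d,u,v); return o+r*(z-o[2])/r[2]
def proj(d,X):
    p=np.array(d["intrinsics"])@(np.array(d["R"])@np.array(X,float)+np.array(d["t"])); return p[:2]/p[2]
def cross(d1,p1,d2,p2):
    o,a=ray(d1,*p1);q,b=ray(d2,*p2)
    s=np.linalg.lstsq(np.c_[a,-b],q-o,rcond=None)[0]
    A=o+s[0]*a;B=q+s[1]*b; return (A+B)/2,np.linalg.norm(A-B)
E
python3 - <<'E'
from h import *
s=sense()
for k in s: print(k,np.round(s[k],3))
import pickle
D={n:snap(n,f"pics/{n}0.png") for n in("top","side")}
pickle.dump(D,open("d0.pkl","wb"))
for n in D: print(n,-np.array(D[n]["R"]).T@D[n]["t"], D[n]["intrinsics"])
E
```

```text
clock 0.0
qpos [ 1.332  0.354  1.634  0.     1.155 -0.002]
qvel [-0.001  0.001  0.001  0.001 -0.001 -0.   ]
joint_efforts [-0.0000e+00 -6.0522e+01 -3.4208e+01 -0.0000e+00  9.0000e-03  0.0000e+00]
eef_pos [146.485 607.049 200.678]
tcp_rot [-3.14  -0.     2.905]
contact_force [-0.361 -0.387  0.391]
wrist_torque [ 0.007  0.008 -0.038]
opening 1.001
top [ 457.68980536   25.72118033 1119.92538954] [[438.32441948   0.         317.65624042]
 [  0.         438.32441948 201.51779612]
 [  0.           0.           1.        ]]
side [340.51501788 582.97614225 759.39578244] [[429.62173827   0.         314.25779496]
 [  0.         429.62173827 191.50137918]
 [  0.           0.           1.        ]]
```

View pics/top0.png

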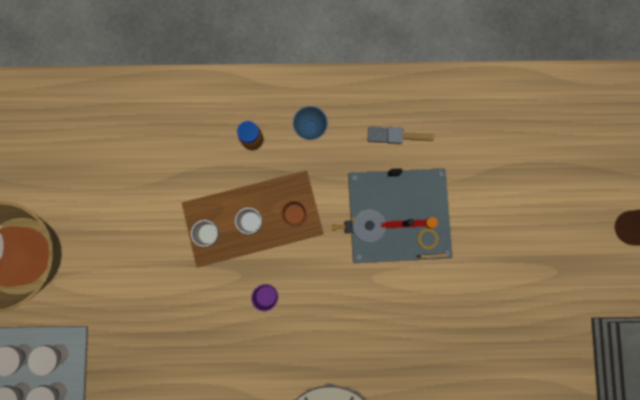

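View pics/side0.png

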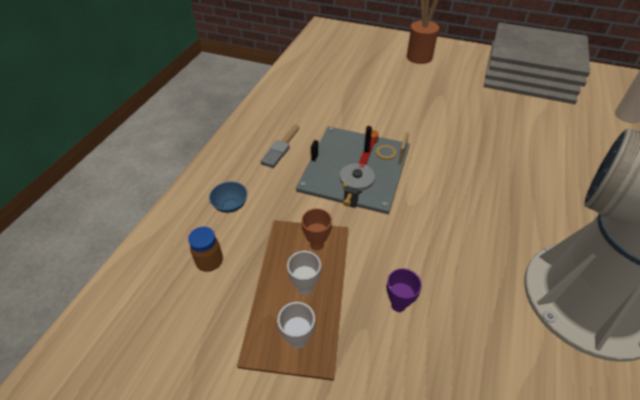

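Top view: white cups at (204,233) and (248,221), terracotta cup at (294,213), carrier hub at (370,225), black post at about (407,223), idler at (432,222). Side view: white cups at (296,325) and (304,272), terracotta cup at (316,230), post at (368,138).

Possible confusions:
- **White cups:** the purple cup at (265,297) and the tray's white items at lower left (40,360).
- **Terracotta cup:** the pot at (635,227).

I choose the three cups that stand on the board.

```bash
cat > m.py <<'E'
from h import *
def masks(img):
    h=cv2.cvtColor(img,cv2.COLOR_RGB2HSV); H,S,V=[h[...,i].astype(int) for i in range(3)]
    return {"white":(S<55)&(V>120),"terra":((H<9)|(H>174))&(S>110)&(V>40),"purple":(H>125)&(H<165)&(S>80),
            "red":((H<5)|(H>176))&(S>190)&(V>110),"orange":(H>5)&(H<18)&(S>200)&(V>170),"black":(V<35)}
def blobs(img,k,box,amin=25):
    m=masks(img)[k].astype(np.uint8)*255; x0,y0,x1,y1=box
    z=np.zeros_like(m); z[y0:y1,x0:x1]=m[y0:y1,x0:x1]
    r=[]
    for c in cv2.findContours(z,cv2.RETR_EXTERNAL,cv2.CHAIN_APPROX_NONE)[0]:
        hl=cv2.convexHull(c)
        if cv2.contourArea(hl)<amin: continue
        M=cv2.moments(hl); r.append((M["m10"]/M["m00"],M["m01"]/M["m00"],M["m00"],cv2.boundingRect(c)))
    return r
E
python3 - <<'E'
from m import *
import pickle
D=pickle.load(open("d0.pkl","rb"))
T,S=D["top"],D["side"]
for k in("white","terra","purple","red","orange","black"):
    print(k,"top",[tuple(np.round(b[:3],1))+(b[3],) for b in blobs(T["pixels"],k,(180,150,470,320))])
    print(k,"side",[tuple(np.round(b[:3],1))+(b[3],) for b in blobs(S["pixels"],k,(220,110,430,380))])
print("tcp proj",proj(T,[146,607,200]))
a=cv2.resize(T["pixels"][165:315,175:325],None,fx=4,fy=4,interpolation=cv2.INTER_CUBIC)[:560,:400]
b=cv2.resize(S["pixels"][200:360,260:360],None,fx=4,fy=4,interpolation=cv2.INTER_CUBIC)[:560]
a=cv2.resize(T["pixels"][190:310,185:315],None,fx=3,fy=3,interpolation=cv2.INTER_CUBIC)
b=cv2.resize(S["pixels"][200:360,260:360],None,fx=3.5,fy=3.5,interpolation=cv2.INTER_CUBIC)
a=cv2.copyMakeBorder(a,0,b.shape[0]-a.shape[0],0,10,cv2.BORDER_CONSTANT)
cv2.imwrite("pics/c1.png",cv2.cvtColor(np.hstack([a,b]),cv2.COLOR_RGB2BGR))
E
```

```text
white top [(np.float64(203.8), np.float64(232.8), np.float64(534.0), (191, 220, 27, 27)), (np.float64(247.9), np.float64(220.4), np.float64(520.0), (235, 208, 27, 26))]
white side [(np.float64(295.8), np.float64(319.0), np.float64(1022.5), (277, 302, 38, 35)), (np.float64(303.5), np.float64(264.9), np.float64(765.0), (287, 250, 34, 30)), (np.float64(356.7), np.float64(174.9), np.float64(550.0), (341, 164, 33, 23)), (np.float64(278.4), np.float64(145.1), np.float64(110.5), (270, 140, 17, 11))]
terra top [(np.float64(404.9), np.float64(223.4), np.float64(289.5), (381, 219, 46, 9))]
terra side [(np.float64(366.9), np.float64(151.5), np.float64(193.5), (359, 138, 17, 29))]
purple top [(np.float64(264.2), np.float64(297.3), np.float64(491.0), (252, 285, 25, 26))]
purple side [(np.float64(402.7), np.float64(288.2), np.float64(1044.0), (387, 269, 34, 43))]
red top [(np.float64(392.3), np.float64(224.1), np.float64(61.0), (383, 222, 18, 5)), (np.float64(420.2), np.float64(222.8), np.float64(44.5), (414, 220, 12, 6))]
red side [(np.float64(364.2), np.float64(157.7), np.float64(45.5), (361, 153, 8, 11))]
orange top [(np.float64(432.1), np.float64(222.1), np.float64(29.0), (429, 219, 7, 7))]
orange side []
black top [(np.float64(394.3), np.float64(172.5), np.float64(48.0), (389, 170, 12, 6))]
black side [(np.float64(354.0), np.float64(199.5), np.float64(37.0), (352, 194, 5, 12)), (np.float64(314.4), np.float64(150.4), np.float64(73.5), (312, 142, 6, 18)), (np.float64(367.3), np.float64(139.4), np.float64(79.5), (365, 127, 6, 25))]
tcp proj [ 27.67601632 408.57721217]
```

View pics/c1.png

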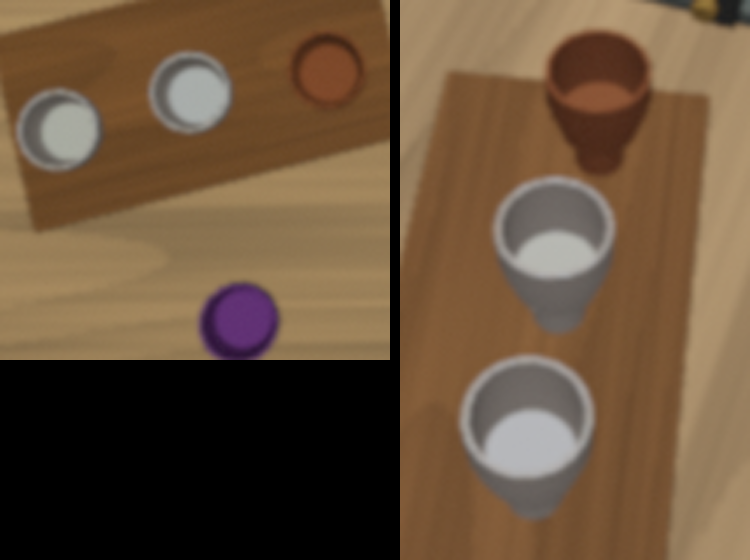

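Top crop (left): the two white rims and the terracotta rim stand on the board, and the purple cup is off it. Side crop (right): three rims with centres at about (295.8,319), (303.5,265) and (316.6,222). The choice is confirmed. Next I triangulate the rims, get a better terracotta mask, and find the post.

```bash
cat >> m.py <<'E'
def terra(img,box,thr=None):
    a=cv2.cvtColor(img,cv2.COLOR_RGB2LAB)[...,1]; x0,y0,x1,y1=box
    b=a[y0:y1,x0:x1]; b=cv2.resize(b,None,fx=4,fy=4,interpolation=cv2.INTER_CUBIC)
    t,m=cv2.threshold(b,thr or 0,255,cv2.THRESH_BINARY+(0 if thr else cv2.THRESH_OTSU))
    c=max(cv2.findContours(m,cv2.RETR_EXTERNAL,cv2.CHAIN_APPROX_NONE)[0],key=cv2.contourArea)
    h=cv2.convexHull(c);M=cv2.moments(h);f=lambda v,o:(v+.5)/4-.5+o
    r=cv2.boundingRect(c)
    return f(M["m10"]/M["m00"],x0),f(M["m01"]/M["m00"],y0),t,[f(r[0],x0),f(r[1],y0),r[2]/4,r[3]/4],m,h
E
python3 - <<'E'
from m import *
import pickle
D=pickle.load(open("d0.pkl","rb"))
T,S=D["top"],D["side"]
W=sorted(blobs(T["pixels"],"white",(180,150,340,320)),key=lambda b:b[0])
V=sorted(blobs(S["pixels"],"white",(260,240,350,380)),key=lambda b:-b[1])
for w,v in zip(W,V):
    print("white",np.round(cross(T,w[:2],S,v[:2])[0],1),"gap",round(cross(T,w[:2],S,v[:2])[1],1),"top@85.5",np.round(onz(T,*w[:2],85.5),1),"@97",np.round(onz(T,*w[:2],97),1),"side@97",np.round(onz(S,*v[:2],97),1))
hsv=cv2.cvtColor(T["pixels"],cv2.COLOR_RGB2LAB)
print(hsv[213,275:313,1]); print(hsv[195:232,294,1]); print(cv2.cvtColor(T["pixels"],cv2.COLOR_RGB2GRAY)[213,275:313])
for thr in (None,141,143,146):
    t=terra(T["pixels"],(276,195,312,232),thr); print("terra top",np.round(t[:3],1),t[3],np.round(onz(T,*t[:2],85.5),1))
t=terra(T["pixels"],(276,195,312,232))
s=terra(S["pixels"],(296,204,336,252)); print("terra side",np.round(s[:3],1),s[3])
# side rim: widest; top row and width -> ellipse aspect from white cup
print("white side boxes",[v[3] for v in V],[w[3] for w in W])
print("side rim guess",np.round(cross(T,t[:2],S,(316.6,221.5)),1) if 0 else cross(T,t[:2],S,(316.6,221.5)))
# post: top ends. side black blob top
for p in [(407,223),(408,222)]: print("post",np.round(onz(T,*p,140),1))
print("idler top@72",np.round(onz(T,432.1,222.1,72),1)," hub@59",np.round(onz(T,370,225.5,59),1))
a=T["pixels"][160:270,325:460];b=S["pixels"][115:215,295:415]
a=cv2.resize(a,None,fx=3,fy=3,interpolation=cv2.INTER_CUBIC);b=cv2.resize(b,None,fx=3,fy=3,interpolation=cv2.INTER_CUBIC)
b=cv2.copyMakeBorder(b,0,a.shape[0]-b.shape[0],0,0,cv2.BORDER_CONSTANT)
cv2.imwrite("pics/c2.png",cv2.cvtColor(np.hstack([a,b]),cv2.COLOR_RGB2BGR))
E
```

```text
white [497.8 287.1  91.6] gap 1.5 top@85.5 [497.3 288.4  85.5] @97 [496.9 285.5  97. ] side@97 [497.3 289.6  97. ]
white [525.7 184.1  91.8] gap 2.1 top@85.5 [525.1 184.8  85.5] @97 [524.4 183.   97. ] side@97 [525.3 187.4  97. ]
[139 139 140 140 140 142 144 144 143 143 146 147 148 148 147 147 147 147
 148 148 147 148 148 148 148 147 147 147 146 143 143 144 141 140 139 139
 140 139]
[140 139 140 140 142 144 140 139 139 143 146 147 147 147 148 148 148 148
 148 147 147 148 148 148 148 148 148 148 146 145 144 141 139 139 139 140
 140]
[83 83 84 83 82 78 73 62 57 63 74 82 84 84 83 84 84 85 85 84 85 85 85 84
 84 85 83 82 75 62 60 73 80 82 83 81 82 82]
terra top [294. 215. 143.] [283.375, 204.125, 23.0, 21.25] [536.4  76.   85.5]
terra top [293.4 212.4 141. ] [279.625, 198.625, 28.0, 27.5] [542.5  77.3  85.5]
terra top [294. 215. 143.] [283.375, 204.125, 23.0, 21.25] [536.4  76.   85.5]
terra top [293.9 214.1 146. ] [284.875, 205.125, 18.0, 17.75] [538.4  76.1  85.5]
terra side [315.6 231.6 137. ] [295.625, 207.875, 40.0, 43.75]
white side boxes [(277, 302, 38, 35), (287, 250, 34, 30)] [(191, 220, 27, 27), (235, 208, 27, 26)]
side rim guess (array([539.2438241 ,  76.71170475,  87.65767538]), np.float64(6.188560979368394))
post [ 510.9 -179.4  140. ]
post [ 513.1 -181.8  140. ]
idler top@72 [ 516.  -253.9   72. ]  hub@59 [ 510.5 -106.5   59. ]
```

View pics/c2.png

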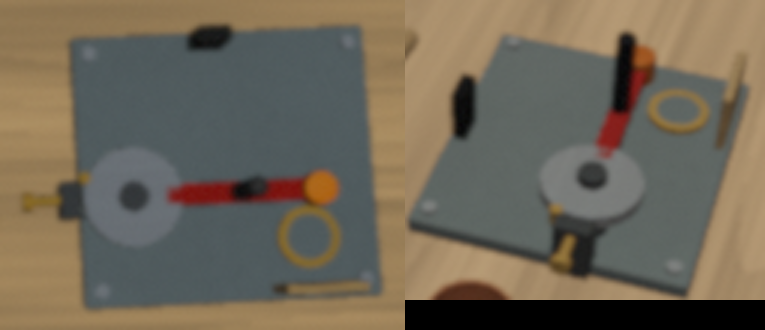

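Carrier view: hub centre at about crop (134,196), i.e. full image (369.7,225.3). The post stands on the red arm with its top near crop (246,188), i.e. (407,222.7). The idler is at (432,222), and the brass ring and backrest lie on the -x side. Now I turn the tool and move above the nearer white cup.

Request:
play_rows(
  moves=[
    [[0,0,0],[0,0,0.134],100],
    [[0,0,0],[0,0,0.134],100],
    [[0,0,0],[0,0,0.134],100],
    [[0,0,0],[0,0,0.134],100],
    [[0,0,0],[0,0,0.134],100],
    [[0,0,0],[0,0,0.134],100],
    [[0,0,0],[0,0,0.134],100],
    [[0,0,0],[0,0,0.134],100],
    [[-0.028,0.014,0],[0,0,0],100],
    [[-0.028,0.014,0],[0,0,0],100],
    [[-0.028,0.014,0],[0,0,0],100],
    [[-0.028,0.014,0],[0,0,0],100],
    [[-0.028,0.014,0],[0,0,0],100],
    [[-0.028,0.014,0],[0,0,0],100],
    [[-0.028,0.014,0],[0,0,0],100],
    [[-0.028,0.014,0],[0,0,0],100],
    [[-0.028,0.014,0],[0,0,0],100],
    [[-0.028,0.014,0],[0,0,0],100],
    [[-0.028,0.014,0],[0,0,0],100],
    [[-0.028,0.014,0],[0,0,0],100],
  ],
  squeeze=25,
)

```text
clock: 2.1
eef_pos: [396.4, 325.4, 201.2]
tcp_rot: [-3.141, 0.0, 1.833]
contact_force: [0.7, -0.3, 0.2]
opening: 1.004
```

```bash
cat >> h.py <<'E'
def todo(target):
    s=sense();y=s["tcp_rot"][2];d=np.array(target,float)-s["eef_pos"]
    R=cv2.Rodrigues(np.zeros(3))[0]; from scipy.spatial.transform import Rotation as Q
    R=Q.from_euler("xyz",s["tcp_rot"]).as_matrix()
    print("t",round(s["clock"],2),"pos",np.round(s["eef_pos"],1),"rpy",np.round(s["tcp_rot"],3),"tool shift",np.round(R.T@d,1),"F",np.round(s["contact_force"],1),"open",round(s["opening"],3),"q6",round(s["qpos"][5],2))
E
python3 -c "
from h import *
todo([525.4,184.4,200])"
```

```text
t 2.1 pos [396.4 325.4 201.2] rpy [-3.141  0.     1.833] tool shift [-169.5   88.     1.2] F [ 0.7 -0.3  0.2] open 1.004 q6 0.42
```

Request:
play_rows(
  moves=[
    [[-0.0282,0.0147,0],[0,0,0],100],
    [[-0.0282,0.0147,0],[0,0,0],100],
    [[-0.0282,0.0147,0],[0,0,0],100],
    [[-0.0282,0.0147,0],[0,0,0],100],
    [[-0.0282,0.0147,0],[0,0,0],100],
    [[-0.0282,0.0147,0],[0,0,0],100],
    [[0,0,0.02],[0,0,0],100],
    [[0,0,0.02],[0,0,0],100],
    [[0,0,0.02],[0,0,0],100],
    [[0,0,0.02],[0,0,0],100],
    [[0,0,0.02],[0,0,0],100],
    [[0,0,0.02],[0,0,0],100],
    [[0,0,0.019],[0,0,0],100],
    [[0,0,0],[0,0,0],100],
    [[0,0,0],[0,0,0],100],
  ],
)

```text
clock: 3.6
eef_pos: [524.7, 185.9, 62.4]
tcp_rot: [-3.141, 0.0, 1.833]
contact_force: [0.7, 0.3, -0.4]
opening: 0.997
```

Run:
```python
from h import *
todo([525.4,184.4,62])
T=snap("top","pics/t1.png");S=snap("side","pics/s1.png")
a=cv2.resize(T["pixels"][170:280,180:320],None,fx=3,fy=3,interpolation=cv2.INTER_CUBIC)
b=cv2.resize(S["pixels"][190:360,230:350],None,fx=3,fy=3,interpolation=cv2.INTER_CUBIC)
a=cv2.copyMakeBorder(a,0,b.shape[0]-a.shape[0],0,0,cv2.BORDER_CONSTANT)
cv2.imwrite("pics/c3.png",cv2.cvtColor(np.hstack([a,b]),cv2.COLOR_RGB2BGR))
```

```text
t 3.6 pos [524.7 185.9  62.4] rpy [-3.141  0.     1.833] tool shift [-1.6  0.3  0.4] F [ 0.7  0.3 -0.4] open 0.997 q6 0.08
```

View pics/c3.png

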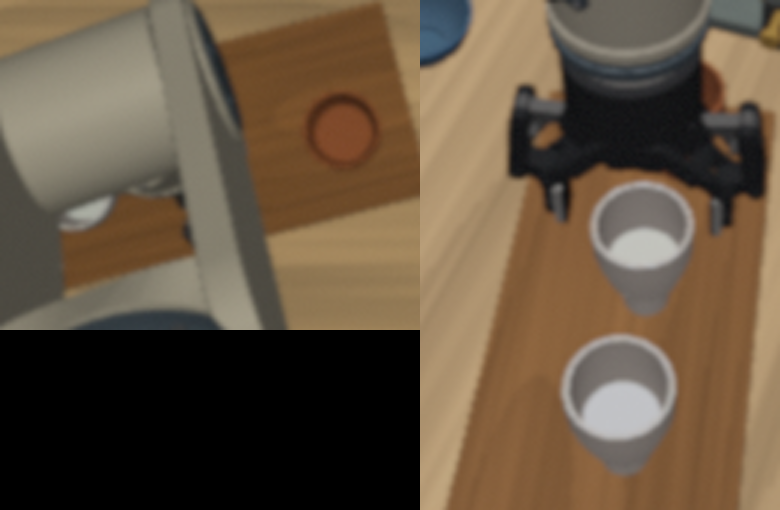

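Run:
```python
from h import *
T=grab_frame("top");S=grab_frame("side")
jaw=np.array([.966,.259,0])
c=np.array([524.7,185.9,0])
f=lambda p:np.round((p-np.array([230,190]))*3+np.array([420,0]))
for z in(62,75,97):
  for k in(-42.5,0,42.5): print(z,k,f(proj(S,c+jaw*k+[0,0,z])), np.round((proj(T,c+jaw*k+[0,0,z])-[180,170])*3))
print("cup rim",f(proj(S,[525.4,184.4,97])), "side R",np.round(S["R"],3))
```

```text
62 -42.5 [712. 260.] [220. 205.]
62 0 [644. 254.] [207. 154.]
62 42.5 [577. 248.] [193. 103.]
75 -42.5 [712. 249.] [218. 204.]
75 0 [643. 243.] [204. 153.]
75 42.5 [576. 237.] [191. 101.]
97 -42.5 [712. 229.] [214. 203.]
97 0 [642. 223.] [200. 151.]
97 42.5 [573. 217.] [186.  98.]
cup rim [642. 221.] side R [[-0.932 -0.363 -0.014]
 [-0.257  0.685 -0.682]
 [ 0.257 -0.632 -0.731]]
```

Run:
```python
from h import *
S=grab_frame("side"); p=S["pixels"][200:300,250:350]
b=cv2.resize(p,None,fx=6,fy=6,interpolation=cv2.INTER_CUBIC); b=np.clip(b.astype(float)*1.6+15,0,255).astype(np.uint8)
jaw=np.array([.966,.259,0]);ax=np.array([-.259,.966,0]);c=np.array([524.7,185.9,0])
for k in(-42.5,42.5):
  for e in(-11,11):
    for z in(70,97):
      q=(proj(S,c+jaw*k+ax*e+[0,0,z])-[250,200]+.5)*6; cv2.circle(b,tuple(int(v) for v in q),3,(255,0,0) if z==70 else (0,255,0),-1)
cv2.imwrite("pics/c4.png",cv2.cvtColor(b,cv2.COLOR_RGB2BGR))
```

```text
(no output)
```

View pics/c4.png

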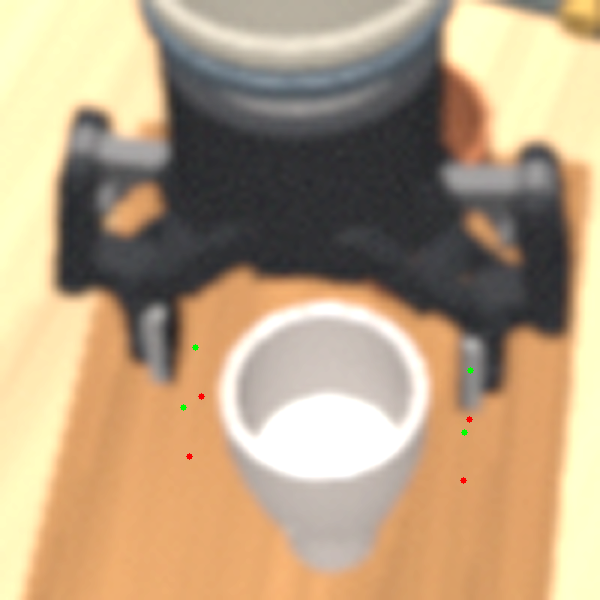

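The rim projects where I predicted, but the fingertips appear about 7 to 10 px higher than expected. The tips at zoom (160,378) and (468,408) are either higher or farther away than planned. Lowering 12 mm is safe under either explanation. Then I close gently and let the stopped opening decide.

Request:
play_rows(
  moves=[
    [[-0.001,0,0.006],[0,0,0],100],
    [[0,0,0.006],[0,0,0],100],
    [[0,0,0],[0,0,0],90],
    [[0,0,0],[0,0,0],80],
    [[0,0,0],[0,0,0],75],
    [[0,0,0],[0,0,0],70],
    [[0,0,0],[0,0,0],65],
    [[0,0,0],[0,0,0],65],
    [[0,0,0],[0,0,0],65],
  ],
  squeeze=20,
)

```text
clock: 4.75
eef_pos: [525.3, 185.0, 50.7]
tcp_rot: [3.141, -0.0, 1.833]
contact_force: [-1.1, -0.6, 5.5]
opening: 0.724
```

Run:
```python
from h import *
todo([525.4,184.4,62])
S=grab_frame("side"); p=S["pixels"][200:300,250:350]
b=cv2.resize(p,None,fx=6,fy=6,interpolation=cv2.INTER_CUBIC); b=np.clip(b.astype(float)*1.6+15,0,255).astype(np.uint8)
cv2.imwrite("pics/c5.png",cv2.cvtColor(b,cv2.COLOR_RGB2BGR))
from m import blobs
print([np.round(v[:3],1) for v in blobs(S["pixels"],"white",(260,240,350,380))])
```

```text
t 4.75 pos [525.3 185.   50.7] rpy [ 3.141 -0.     1.833] tool shift [ -0.6  -0.  -11.3] F [-1.1 -0.6  5.5] open 0.724 q6 0.07
[array([ 295.8,  319.3, 1041. ]), array([302.6, 265.7, 733. ])]
```

View pics/c5.png

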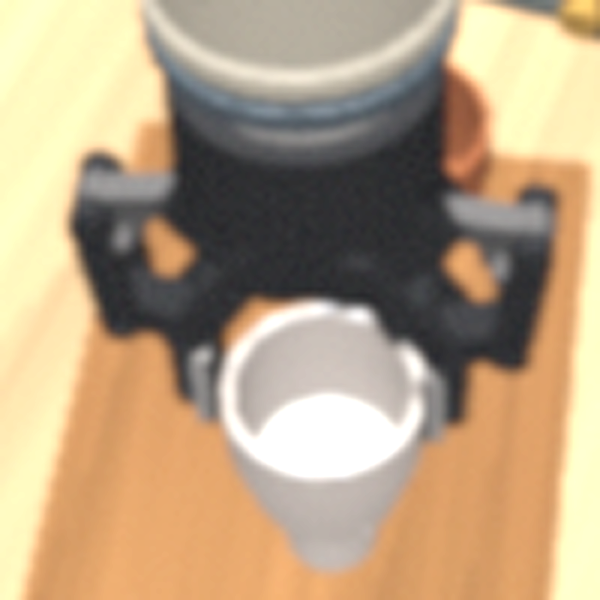

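Opening stopped at 0.724, about 61.6 mm, so the jaws are on the cup's band. Light pad tips are at zoom (203,418) and (435,435), and the rim centre is at (322,388). A test lift of 12 mm should show whether the cup comes up level. While it is up, I compute the tip heights.

Request:
play_rows(
  moves=[
    [[0,0,0],[0,0,0],60],
    [[0,0,0],[0,0,0],60],
    [[0,0,-0.004],[0,0,0],60],
    [[0,0,-0.004],[0,0,0],60],
    [[0,0,-0.004],[0,0,0],60],
    [[0,0,0],[0,0,0],60],
    [[0,0,0],[0,0,0],60],
  ],
  squeeze=35,
)

```text
clock: 5.5
eef_pos: [525.3, 185.0, 62.5]
tcp_rot: [3.141, 0.0, 1.833]
contact_force: [0.2, 0.3, -0.8]
opening: 0.713
```

Run:
```python
from h import *
import pickle
from m import blobs
todo([542.5,77,62])
S=grab_frame("side")
b=[v for v in blobs(S["pixels"],"white",(260,240,350,300))]
for v in b: print(np.round(v[:3],1),v[3])
jaw=np.array([.966,.259,0]);ax=np.array([-.259,.966,0]);c=np.array([525.4,185,0])
for k,px in((33,(203,418)),(-33,(435,435))):
    o,r=ray(S,250+px[0]/6-.5,200+px[1]/6-.5)
    t=((c+jaw*k-o)@jaw)/(r@jaw); P=o+r*t; t2=o+r*(t-10/r[2]*0)
    print("on jaw plane: ax",round((P-c)@ax,1),"z",round(P[2],1),"slope z/ax",round(r[2]/(r@ax),2))
p=S["pixels"][190:300,250:350]; q=cv2.resize(p,None,fx=5,fy=5,interpolation=cv2.INTER_CUBIC)
cv2.imwrite("pics/c6.png",cv2.cvtColor(q,cv2.COLOR_RGB2BGR))
```

```text
t 5.5 pos [525.3 185.   62.5] rpy [3.141 0.    1.833] tool shift [-108.8  -11.3    0.5] F [ 0.2  0.3 -0.8] open 0.713 q6 0.07
[303.  261.6 788. ] (286, 247, 35, 30)
on jaw plane: ax 25.1 z 112.9 slope z/ax 1.59
on jaw plane: ax -0.2 z 74.7 slope z/ax 1.58
```

View pics/c6.png

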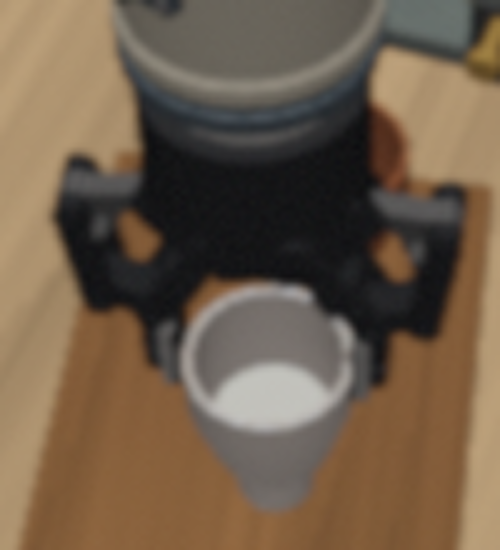

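The cup came up level: its blob rose 4 px and the foot is still directly below the rim. Next I work out the relative shift to the terracotta cup from each camera.

Run:
```python
from m import *
import pickle
D=pickle.load(open("d0.pkl","rb"));T,S=D["top"],D["side"]
print("top rel @97",np.round(onz(T,293.6,212.5,97)-onz(T,247.9,220.4,97),1),"abs",np.round(onz(T,293.6,212.5,97),1))
# side terra rim: grey/LAB profile
for ch,nm in((0,"L"),(1,"a")):
    L=cv2.cvtColor(S["pixels"],cv2.COLOR_RGB2LAB)[...,ch]
    print(nm,"row 218 cols296-336",L[218,296:337]); print(nm,"col 316 rows204-254",L[204:254,316])
a=cv2.cvtColor(S["pixels"],cv2.COLOR_RGB2LAB)[...,1]
L=cv2.cvtColor(S["pixels"],cv2.COLOR_RGB2LAB)[...,0]
print("white2 L col 303 rows 246-300",L[246:300,303],"row 262",L[262,284:324])
print("side rel",np.round(onz(S,316.6,221.9,97)-onz(S,303.5,264.9,97),1))
```

```text
top rel @97 [  17.1 -106.8    0. ] abs [541.4  76.3  97. ]
L row 218 cols296-336 [158 158 159 160 155 138 106  70  52  51  55  56  58  59  60  61  60  61
  61  62  63  63  61  63  60  61  61  60  58  58  55  54  53  60  84 112
 132 146 152 154 153]
L col 316 rows204-254 [161 162 163 156 129  89  61  59  61  61  61  63  63  62  63  61  63  63
  69  85 100 105 106 105 107 106 105  96  75  59  58  57  57  56  56  55
  55  55  55  55  58  61  61  61  61  68  84  94 100 104]
a row 218 cols296-336 [133 132 132 133 134 138 142 143 141 141 142 143 141 143 142 143 142 143
 143 144 142 143 143 143 144 143 143 142 142 142 142 141 141 142 142 139
 134 133 133 133 133]
a col 316 rows204-254 [133 133 133 134 139 142 143 143 143 143 144 143 143 142 142 143 143 143
 145 145 146 147 147 147 147 147 147 147 144 143 142 142 143 142 142 142
 142 142 142 142 142 143 143 143 143 143 141 140 139 138]
white2 L col 303 rows 246-300 [107 107 107 113 140 159 141 114 111 111 111 113 113 114 114 115 115 116
 119 134 164 184 190 190 189 190 190 190 190 190 190 187 176 147 119 108
 107 106 106 106 104 104 103 103 105 108 109 109 108 108 109 111 110 110] row 262 [ 99 101 112 138 150 133 106  97 101 104 106 108 111 111 112 114 114 115
 115 115 116 116 116 115 115 114 114 112 110 108 106 103 101 106 129 149
 145 120 105 103]
side rel [  13.8 -102.1    0. ]
```

Request:
play_rows(
  moves=[
    [[0,0,-0.01],[0,0,0],60],
    [[0,0,-0.02],[0,0,0],60],
    [[0,0,-0.02],[0,0,0],60],
    [[0,0,-0.02],[0,0,0],60],
    [[0,0,-0.02],[0,0,0],60],
    [[-0.0106,-0.0012,0],[0,0,0],60],
    [[-0.0106,-0.0012,0],[0,0,0],60],
    [[-0.0106,-0.0012,0],[0,0,0],60],
    [[-0.0106,-0.0012,0],[0,0,0],60],
    [[-0.0106,-0.0012,0],[0,0,0],60],
    [[-0.0106,-0.0012,0],[0,0,0],60],
    [[-0.0106,-0.0012,0],[0,0,0],60],
    [[-0.0106,-0.0012,0],[0,0,0],60],
    [[-0.0106,-0.0012,0],[0,0,0],60],
    [[-0.0106,-0.0012,0],[0,0,0],60],
    [[0,0,0],[0,0,0],60],
    [[0,0,0],[0,0,0],60],
  ],
)

```text
clock: 7.25
eef_pos: [541.1, 79.3, 152.4]
tcp_rot: [3.142, -0.0, 1.832]
contact_force: [-0.3, 0.1, -1.5]
opening: 0.713
```

Run:
```python
from m import *
todo([541.3,79.5,152.5])
S=grab_frame("side"); import pickle; pickle.dump(S,open("s2.pkl","wb"))
p=S["pixels"][150:265,270:370]; q=cv2.resize(p,None,fx=5,fy=5,interpolation=cv2.INTER_CUBIC)
q=np.clip(q.astype(float)*1.5,0,255).astype(np.uint8)
# predicted white rim (z=187) and terra rim ellipse for candidate centres
def ell(c,z,r,col):
    pts=np.array([(proj(S,[c[0]+r*np.cos(t),c[1]+r*np.sin(t),z])-[270,150]+.5)*5 for t in np.linspace(0,6.28,60)],int)
    cv2.polylines(q,[pts],True,col,1)
ell((541.4,77.0),97,31,(0,255,0)); ell((540.4,79.0),97,31,(0,0,255)); ell((541.3,79.0),199,31,(255,255,0))
cv2.imwrite("pics/c7.png",cv2.cvtColor(q,cv2.COLOR_RGB2BGR))
```

```text
t 7.25 pos [541.1  79.3 152.4] rpy [ 3.142 -0.     1.832] tool shift [ 0.1  0.3 -0.1] F [-0.3  0.1 -1.5] open 0.713 q6 -0.12
```

View pics/c7.png

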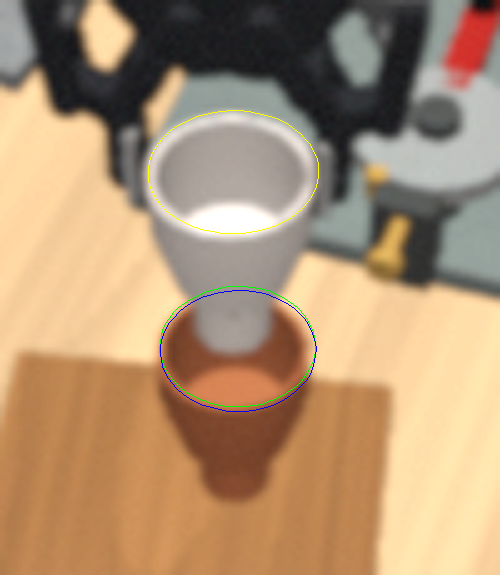

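The overlay shows the white rim at zoom (232,175) and the terracotta rim at about (235,350). They are aligned to within about 2 mm, with the foot over the opening. I apply a small correction and then lower.

Request:
play_rows(
  moves=[
    [[-0.0018,0.0006,0],[0,0,0],60],
    [[0,0,0.008],[0,0,0],60],
    [[0,0,0.008],[0,0,0],60],
    [[0,0,0.008],[0,0,0],60],
    [[0,0,0.008],[0,0,0],60],
    [[0,0,0.006],[0,0,0],60],
    [[0,0,0.006],[0,0,0],60],
    [[0,0,0.004],[0,0,0],60],
    [[0,0,0],[0,0,0],60],
  ],
)

```text
clock: 8.2
eef_pos: [541.7, 77.9, 103.8]
tcp_rot: [-3.141, -0.0, 1.833]
contact_force: [0.4, 0.2, -1.0]
opening: 0.709
```

Request:
play_rows(
  moves=[
    [[0,0,0.0015],[0,0,0],60],
    [[0,0,0.0015],[0,0,0],60],
    [[0,0,0.0015],[0,0,0],60],
    [[0,0,0],[0,0,0],60],
  ],
)

```text
clock: 8.6
eef_pos: [542.0, 77.9, 99.8]
tcp_rot: [-3.141, 0.0, 1.833]
contact_force: [-0.3, 1.2, -1.5]
opening: 0.718
```

Request:
play_rows(
  moves=[
    [[0,0,0.001],[0,0,0],60],
    [[0,0,0.001],[0,0,0],60],
    [[0,0,0.001],[0,0,0],60],
    [[0,0,0],[0,0,0],60],
  ],
)

```text
clock: 9.0
eef_pos: [542.0, 77.9, 96.7]
tcp_rot: [-3.141, -0.0, 1.833]
contact_force: [-0.4, 0.2, -1.9]
opening: 0.712
```

Request:
play_rows(
  moves=[
    [[0,0,0.001],[0,0,0],60],
    [[0,0,0.0005],[0,0,0],60],
    [[0,0,0],[0,0,0],60],
  ],
)

```text
clock: 9.3
eef_pos: [542.0, 77.9, 95.3]
tcp_rot: [-3.141, 0.0, 1.833]
contact_force: [-0.5, -0.7, -0.7]
opening: 0.715
```

Request:
play_rows(
  moves=[
    [[0,0,0.0005],[0,0,0],60],
    [[0,0,0.0005],[0,0,0],60],
    [[0,0,0],[0,0,0],60],
  ],
)

```text
clock: 9.6
eef_pos: [542.3, 77.9, 95.0]
tcp_rot: [3.141, 0.0, 1.833]
contact_force: [-0.9, -0.4, 5.6]
opening: 0.713
```

Request:
play_rows(
  moves=[
    [[0,0,0.0005],[0,0,0],60],
    [[0,0,0],[0,0,0],60],
  ],
)

```text
clock: 9.8
eef_pos: [542.5, 77.9, 94.9]
tcp_rot: [3.141, 0.0, 1.833]
contact_force: [-1.9, -0.6, 9.5]
opening: 0.716
```

Seated at z 94.9, against 94.7 predicted, with clear contact force. Now I release slowly and rise.

Request:
play_rows(
  moves=[
    [[0,0,-0.0008],[0,0,0],68],
    [[0,0,0],[0,0,0],73],
    [[0,0,0],[0,0,0],76],
    [[0,0,0],[0,0,0],80],
    [[0,0,0],[0,0,0],88],
    [[0,0,0],[0,0,0],100],
    [[0,0,0],[0,0,0],100],
    [[0,0,0],[0,0,0],100],
    [[0,0,-0.005],[0,0,0],100],
    [[0,0,-0.01],[0,0,0],100],
    [[0,0,-0.02],[0,0,0],100],
    [[0,0,-0.03],[0,0,0],100],
    [[0,0,-0.03],[0,0,0],100],
    [[0,0,-0.01],[0,0,0],100],
    [[0.03,0,0],[0,0,0],100],
    [[0.03,0,0],[0,0,0],100],
    [[0.03,0,0],[0,0,0],100],
    [[0.03,0,0],[0,0,0],100],
  ],
  squeeze=25,
)

```text
clock: 11.6
eef_pos: [510.5, 194.7, 199.8]
tcp_rot: [3.142, -0.0, 1.832]
contact_force: [-0.6, -0.2, -1.6]
opening: 1.0
```

Run:
```python
from m import *
todo([497.2,287.5,160])
T=grab_frame("top");S=grab_frame("side")
a=cv2.resize(T["pixels"][180:270,180:320],None,fx=2.5,fy=2.5,interpolation=cv2.INTER_CUBIC)
b=cv2.resize(S["pixels"][180:350,260:350],None,fx=3.3,fy=3.3,interpolation=cv2.INTER_CUBIC)
a=cv2.copyMakeBorder(a,0,b.shape[0]-a.shape[0],0,0,cv2.BORDER_CONSTANT)
cv2.imwrite("pics/c8.png",cv2.cvtColor(np.hstack([a,b]),cv2.COLOR_RGB2BGR))
for k,d,bx in(("T",T,(180,150,340,320)),("S",S,(260,180,350,380))): print(k,[(np.round(v[:3],1),v[3]) for v in blobs(d["pixels"],"white",bx)])
```

```text
t 11.6 pos [510.5 194.7 199.8] rpy [ 3.142 -0.     1.832] tool shift [93.  11.2 39.8] F [-0.6 -0.2 -1.6] open 1.0 q6 0.1
T [(array([202.5, 243.8,  37. ]), (195, 242, 16, 5)), (array([292.6, 210.9, 564. ]), (280, 198, 27, 27)), (array([ 211.6,  248.1, 8229.5]), (180, 160, 76, 160))]
S [(array([ 295.7,  319.3, 1042.5]), (277, 302, 38, 36)), (array([313.8, 209.7, 370.5]), (300, 200, 32, 19))]
```

View pics/c8.png

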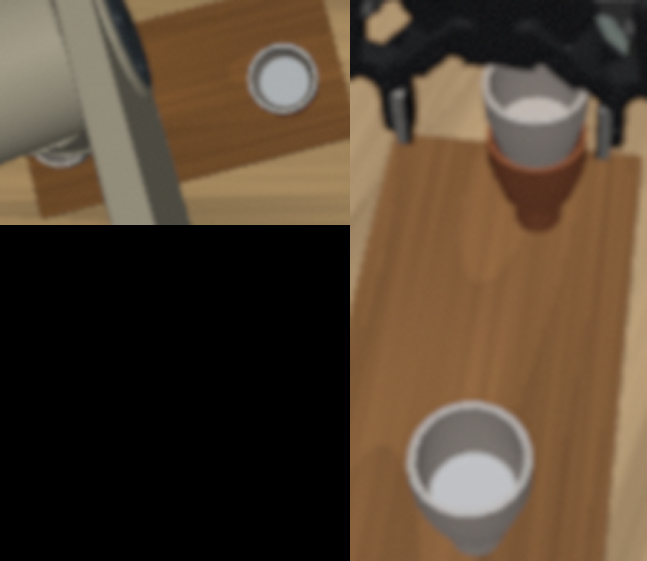

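View shows the white cup seated straight in the terracotta cup (side rim at (313.8,209.7), top rim at (292.6,210.9)). The last white cup is untouched at side (295.7,319.3). Now I take it the same way.

Request:
play_rows(
  moves=[
    [[0.0232,0.003,0],[0,0,0],100],
    [[0.0232,0.003,0],[0,0,0],100],
    [[0.0232,0.003,0],[0,0,0],100],
    [[0.0232,0.0029,0],[0,0,0],100],
    [[0,0,0.02],[0,0,0],100],
    [[0,0,0.02],[0,0,0],100],
    [[0,0,0.02],[0,0,0],100],
    [[0,0,0.02],[0,0,0],100],
    [[0,0,0.02],[0,0,0],100],
    [[0,0,0.02],[0,0,0],100],
    [[0,0,0.02],[0,0,0],100],
    [[0,0,0.009],[0,0,0],100],
    [[0,0,0],[0,0,0],90],
    [[0,0,0],[0,0,0],80],
    [[0,0,0],[0,0,0],75],
    [[0,0,0],[0,0,0],70],
    [[0,0,0],[0,0,0],65],
    [[0,0,0],[0,0,0],60],
    [[0,0,0],[0,0,0],60],
  ],
  squeeze=20,
)

```text
clock: 13.6
eef_pos: [499.1, 287.0, 52.1]
tcp_rot: [3.14, -0.0, 1.833]
contact_force: [-0.4, -1.1, 6.8]
opening: 0.721
```

Run:
```python
from m import *
todo([497.8,287.5,50.7])
S=grab_frame("side")
print([(np.round(v[:3],1),v[3]) for v in blobs(S["pixels"],"white",(260,240,350,380))])
import pickle;T=pickle.load(open("d0.pkl","rb"))["top"]; print(onz(T,292.6,210.9,141))
```

```text
t 13.6 pos [499.1 287.   52.1] rpy [ 3.14  -0.     1.833] tool shift [ 0.9 -1.1  1.4] F [-0.4 -1.1  6.8] open 0.721 q6 0.26
[(array([293.3, 321.9, 859.5]), (276, 306, 38, 32)), (array([ 290. ,  262.4, 1094. ]), (260, 248, 59, 29))]
[541.42469348  76.31634387 141.        ]
```

Request:
play_rows(
  moves=[
    [[0,0,0],[0,0,0],60],
    [[0,0,0],[0,0,0],60],
    [[0,0,-0.005],[0,0,0],60],
    [[0,0,-0.01],[0,0,0],60],
    [[0,0,-0.02],[0,0,0],60],
    [[0,0,-0.02],[0,0,0],60],
    [[0,0,-0.02],[0,0,0],60],
    [[0,0,-0.02],[0,0,0],60],
    [[0,0,-0.02],[0,0,0],60],
    [[0,0,-0.02],[0,0,0],60],
    [[0,0,-0.012],[0,0,0],60],
    [[0,0,0],[0,0,0],60],
  ],
  squeeze=35,
)

```text
clock: 14.85
eef_pos: [499.5, 287.1, 199.9]
tcp_rot: [3.138, -0.001, 1.833]
contact_force: [0.0, 0.2, -1.9]
opening: 0.714
```

Request:
play_rows(
  moves=[
    [[-0.0153,-0.0009,0],[0,0,0],60],
    [[-0.0153,-0.0009,0],[0,0,0],60],
    [[-0.0153,-0.0009,0],[0,0,0],60],
    [[-0.0153,-0.0009,0],[0,0,0],60],
    [[-0.0153,-0.0009,0],[0,0,0],60],
    [[-0.0153,-0.0009,0],[0,0,0],60],
    [[-0.0153,-0.0009,0],[0,0,0],60],
    [[-0.0153,-0.0009,0],[0,0,0],60],
    [[-0.0153,-0.0009,0],[0,0,0],60],
    [[-0.0153,-0.0009,0],[0,0,0],60],
    [[-0.0153,-0.0009,0],[0,0,0],60],
    [[-0.0153,-0.0009,0],[0,0,0],60],
    [[-0.0153,-0.0009,0],[0,0,0],60],
    [[-0.0153,-0.0009,0],[0,0,0],60],
    [[0,0,0],[0,0,0],60],
    [[0,0,0],[0,0,0],60],
  ],
)

```text
clock: 16.45
eef_pos: [541.9, 76.0, 197.7]
tcp_rot: [-3.142, -0.0, 1.832]
contact_force: [0.3, 0.1, -1.6]
opening: 0.714
```

Run:
```python
from m import *
todo([542.6,77.0,197])
S=grab_frame("side")
p=S["pixels"][120:265,270:370]; q=cv2.resize(p,None,fx=4,fy=4,interpolation=cv2.INTER_CUBIC)
q=np.clip(q.astype(float)*1.5,0,255).astype(np.uint8)
def ell(c,z,r,col):
    pts=np.array([(proj(S,[c[0]+r*np.cos(t),c[1]+r*np.sin(t),z])-[270,120]+.5)*4 for t in np.linspace(0,6.28,60)],int)
    cv2.polylines(q,[pts],True,col,1)
ell((542.2,78.),141,31,(0,255,0)); ell((542.2,78.0),sense()["eef_pos"][2]-52.1+97,31,(255,255,0))
cv2.imwrite("pics/c9.png",cv2.cvtColor(q,cv2.COLOR_RGB2BGR))
```

```text
t 16.45 pos [541.9  76.  197.7] rpy [-3.142 -0.     1.832] tool shift [0.8 1.  0.7] F [ 0.3  0.1 -1.6] open 0.714 q6 -0.12
```

View pics/c9.png

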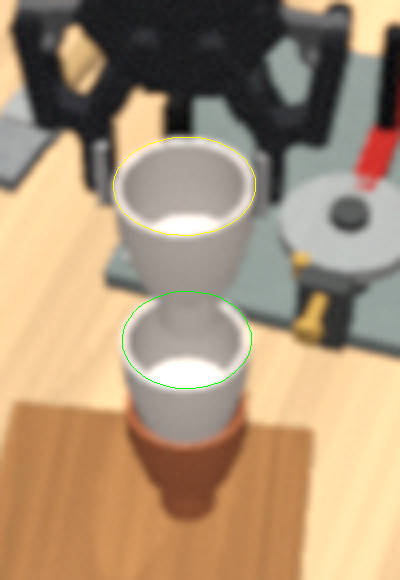

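Overlay: held rim at zoom (184,187), nested rim at (186,341). Both sit the same few tenths of a pixel from their predicted ellipses, so they are coaxial within about 1 mm. Small jaw-direction correction, then lower.

Request:
play_rows(
  moves=[
    [[0.0005,0.0008,0],[0,0,0],60],
    [[0,0,0.008],[0,0,0],60],
    [[0,0,0.008],[0,0,0],60],
    [[0,0,0.008],[0,0,0],60],
    [[0,0,0.008],[0,0,0],60],
    [[0,0,0.006],[0,0,0],60],
    [[0,0,0.005],[0,0,0],60],
    [[0,0,0.004],[0,0,0],60],
    [[0,0,0],[0,0,0],60],
  ],
)

```text
clock: 17.4
eef_pos: [542.1, 77.0, 150.1]
tcp_rot: [-3.141, -0.0, 1.833]
contact_force: [-0.3, 0.1, -1.4]
opening: 0.719
```

Request:
play_rows(
  moves=[
    [[0,0,0.0015],[0,0,0],60],
    [[0,0,0.0015],[0,0,0],60],
    [[0,0,0.0015],[0,0,0],60],
    [[0,0,0],[0,0,0],60],
  ],
)

```text
clock: 17.8
eef_pos: [542.3, 77.1, 146.1]
tcp_rot: [-3.141, 0.0, 1.833]
contact_force: [0.6, 0.2, -1.5]
opening: 0.712
```

Request:
play_rows(
  moves=[
    [[0,0,0.001],[0,0,0],60],
    [[0,0,0.001],[0,0,0],60],
    [[0,0,0.001],[0,0,0],60],
    [[0,0,0],[0,0,0],60],
  ],
)

```text
clock: 18.2
eef_pos: [542.3, 77.0, 143.0]
tcp_rot: [-3.141, -0.0, 1.833]
contact_force: [0.2, -0.7, -1.1]
opening: 0.711
```

Request:
play_rows(
  moves=[
    [[0,0,0.001],[0,0,0],60],
    [[0,0,0.001],[0,0,0],60],
    [[0,0,0],[0,0,0],60],
  ],
)

```text
clock: 18.5
eef_pos: [542.3, 77.1, 141.0]
tcp_rot: [-3.141, -0.0, 1.833]
contact_force: [0.1, -0.4, -1.1]
opening: 0.708
```

Request:
play_rows(
  moves=[
    [[0,0,0.001],[0,0,0],60],
    [[0,0,0],[0,0,0],60],
  ],
)

```text
clock: 18.7
eef_pos: [542.8, 77.1, 140.4]
tcp_rot: [3.141, 0.0, 1.833]
contact_force: [0.4, -0.7, 0.6]
opening: 0.713
```

Request:
play_rows(
  moves=[
    [[0,0,0.0006],[0,0,0],60],
    [[0,0,0],[0,0,0],60],
  ],
)

```text
clock: 18.9
eef_pos: [543.2, 77.2, 140.3]
tcp_rot: [3.14, 0.0, 1.833]
contact_force: [-0.2, -0.1, 5.3]
opening: 0.71
```

Seated at z 140.3 (expected about 140). Release slowly, rise, and move off towards the carrier side, clear above the stack.

Request:
play_rows(
  moves=[
    [[0,0,-0.0006],[0,0,0],68],
    [[0,0,0],[0,0,0],73],
    [[0,0,0],[0,0,0],76],
    [[0,0,0],[0,0,0],80],
    [[0,0,0],[0,0,0],88],
    [[0,0,0],[0,0,0],100],
    [[0,0,0],[0,0,0],100],
    [[0,0,0],[0,0,0],100],
    [[0,0,-0.005],[0,0,0],100],
    [[0,0,-0.01],[0,0,0],100],
    [[0,0,-0.02],[0,0,0],100],
    [[0,0,-0.03],[0,0,0],100],
    [[0,0,-0.025],[0,0,0],100],
    [[0,0,-0.01],[0,0,0],100],
    [[-0.03,0,0],[0,0,0],100],
    [[-0.03,0,0],[0,0,0],100],
    [[-0.03,0,0],[0,0,0],100],
    [[-0.03,0,0],[0,0,0],100],
    [[-0.03,0,0],[0,0,0],100],
    [[0,0,0],[0,0,0],100],
  ],
)

```text
clock: 20.9
eef_pos: [581.7, -70.8, 239.8]
tcp_rot: [-3.141, 0.001, 1.83]
contact_force: [0.2, 0.8, -1.1]
opening: 0.994
```

Run:
```python
from m import *
import pickle
T=grab_frame("top");S=grab_frame("side");D=pickle.load(open("d0.pkl","rb"))
for k,d,bx in(("T",T,(270,180,330,240)),("S",S,(270,130,370,300))): print(k,[(np.round(v[:3],1),v[3]) for v in blobs(d["pixels"],"white",bx)])
b=cv2.resize(S["pixels"][130:290,250:390],None,fx=3,fy=3,interpolation=cv2.INTER_CUBIC)
a=cv2.resize(T["pixels"][180:250,270:330],None,fx=4,fy=4,interpolation=cv2.INTER_CUBIC)
a=cv2.copyMakeBorder(a,0,b.shape[0]-a.shape[0],0,0,cv2.BORDER_CONSTANT)
cv2.imwrite("pics/c10.png",cv2.cvtColor(np.hstack([b,a]),cv2.COLOR_RGB2BGR))
# carrier geometry from the first pictures
T0,S0=D["top"],D["side"]; g=cv2.cvtColor(T0["pixels"],cv2.COLOR_RGB2GRAY)
idl=onz(T0,432.1,222.1,72); hubc=onz(T0,369.7,225.3,59)
print("idler",idl,"hub",hubc,"dist",np.linalg.norm((idl-hubc)[:2]))
u=(idl-hubc)[:2];u/=np.linalg.norm(u)
print("post from hub",hubc[:2]+85*u,"from idler",idl[:2]-65*u,"arm dir",u)
print("post top tri",cross(T0,(407,222.7),S0,(368,127.5)))
todo([hubc[0]+85*u[0],hubc[1]+85*u[1],200])
```

```text
T [(array([291.7, 210. , 627. ]), (278, 196, 29, 29))]
S [(array([314.9, 209. , 395. ]), (300, 201, 32, 17)), (array([316.5, 189.4, 677.5]), (300, 177, 35, 26)), (array([355.6, 174.8, 535. ]), (340, 164, 30, 23)), (array([278.5, 145.2, 112. ]), (270, 140, 17, 11))]
idler [ 515.9635102  -253.92071677   72.        ] hub [ 510.96820636 -105.806929     59.        ] dist 148.19799994418858
post from hub [ 513.83329784 -190.75862852] from idler [ 513.77255789 -188.95765243] arm dir [ 0.03370696 -0.99943176]
post top tri (array([ 513.17978951, -178.41789291,  143.14159146]), np.float64(3.6011198450442254))
t 21.0 pos [580.9 -68.1 239.8] rpy [-3.141e+00 -1.000e-03  1.831e+00] tool shift [-101.3  -96.4   39.8] F [-0.2  0.2  0.4] open 1.0 q6 -0.38
```

View pics/c10.png

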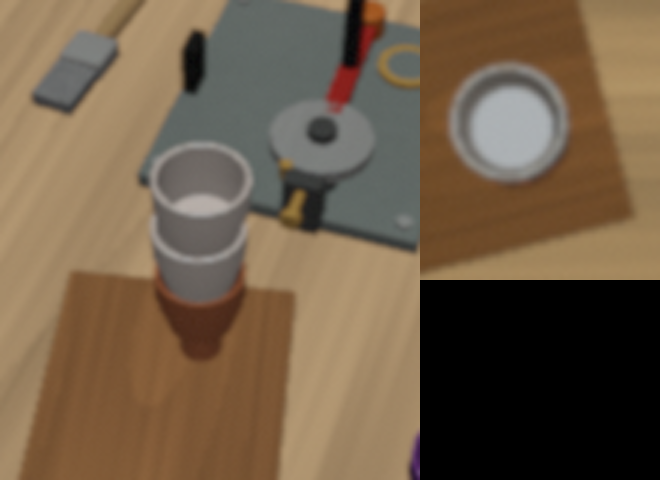

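The stack is straight: side view shows three concentric rims in one vertical line (rims at 189, 209 and about 224), and the top view shows the inner rim centred. That is 12 pictures viewed, so I go on by numbers only.

The post must lie on the hub–idler line: 85 mm from the hub and 65 mm from the idler give (513.8,-190). With the +1,+1.6 mm robot-to-camera offset seen at the stack, that becomes about (514.8,-188.5). I go above it with the jaws along the push direction.

Request:
play_rows(
  moves=[
    [[0,0,0],[0,0,0.113],100],
    [[0,0,0],[0,0,0.113],100],
    [[-0.0236,-0.014,0],[0,0,0],100],
    [[-0.0236,-0.014,0],[0,0,0],100],
    [[-0.0236,-0.014,0],[0,0,0],100],
    [[-0.0236,-0.014,0],[0,0,0],100],
    [[-0.0236,-0.014,0],[0,0,0],100],
    [[0,0,0],[0,0,0],100],
    [[0,0,0],[0,0,0],100],
  ],
)

```text
clock: 21.9
eef_pos: [515.5, -187.4, 240.2]
tcp_rot: [3.141, -0.001, 1.606]
contact_force: [0.1, 0.5, 0.6]
opening: 1.001
```

Run:
```python
from m import *
import pickle
D=pickle.load(open("d0.pkl","rb"));S0,T0=D["side"],D["top"]
todo([514.8,-188.5,85])
for P in([514.8,-188.5],[513.8,-190]): print("side post top/bot",np.round(proj(S0,P+[140]),1),np.round(proj(S0,P+[65]),1),"top",np.round(proj(T0,P+[140]),1),np.round(proj(T0,P+[65]),1))
V=cv2.cvtColor(S0["pixels"],cv2.COLOR_RGB2HSV)[...,2]
for r in(124,126,128,132,140,148,152): print(r,V[r,358:380])
V=cv2.cvtColor(T0["pixels"],cv2.COLOR_RGB2GRAY)
for r in(219,221,222,223,225): print(r,V[r,398:422])
```

```text
t 21.9 pos [ 515.5 -187.4  240.2] rpy [ 3.141e+00 -1.000e-03  1.606e+00] tool shift [ -1.1  -0.7 155.2] F [0.1 0.5 0.6] open 1.001 q6 -0.39
side post top/bot [369.2 125.9] [366.8 150.5] top [411.  221.2] [404.3 223.1]
side post top/bot [369.9 125.6] [367.3 150.2] top [411.7 221.7] [404.9 223.5]
124 [176 175 175 176 178 179 180 179 176 171 165 165 169 174 177 177 177 174
 169 166 167 170]
126 [174 174 176 178 180 179 177 164 134  99  77  82 104 136 163 174 174 170
 166 167 170 172]
128 [175 175 178 178 180 178 169 142  89  37  27  26  37  81 133 164 169 167
 167 170 172 172]
132 [147 157 166 169 171 169 153 111  56  16   9  12  45  92 133 153 158 157
 158 160 165 171]
140 [102 103 103 103 102  93  73  39  15   8  10  31  67 106 129 131 118  98
  87  85  88  96]
148 [101 102 102 102  97  81  47  16   8  14  26  58  92 105  95  89 100 101
 116 135 143 137]
152 [101 102 101  95 104 110  97  78  67  71  80  86  87  89  98 101 102 108
 128 143 139 121]
219 [83 84 83 84 83 83 80 78 73 67 60 55 50 54 59 66 73 74 74 73 73 72 73 75]
221 [60 62 61 59 48 41 32 29 24 23 32 38 44 47 45 45 48 51 53 51 52 53 51 53]
222 [49 52 50 45 35 25 19 14 16 20 28 38 44 45 43 42 46 49 52 51 47 51 51 53]
223 [53 50 47 43 29 23 13 15 16 18 25 33 39 41 40 44 46 50 50 48 49 52 52 52]
225 [51 50 51 42 35 27 23 21 22 23 25 35 38 41 44 48 51 53 51 57 57 55 56 55]
```

Request:
play_rows(
  moves=[
    [[-0.001,0,0.025],[0,0,0],100],
    [[0,0,0.025],[0,0,0],100],
    [[0,0,0.025],[0,0,0],100],
    [[0,0,0.02],[0,0,0],100],
    [[0,0,0.02],[0,0,0],100],
    [[0,0,0.015],[0,0,0],100],
    [[0,0,0.015],[0,0,0],100],
    [[0,0,0.008],[0,0,0],100],
    [[0,0,0],[0,0,0],100],
    [[0,0,0],[0,0,0],70],
    [[0,0,0],[0,0,0],50],
    [[0,0,0],[0,0,0],40],
    [[0,0,0],[0,0,0],30],
    [[0,0,0],[0,0,0],25],
    [[0,0,0],[0,0,0],20],
    [[0,0,0],[0,0,0],16],
    [[0,0,0],[0,0,0],12],
    [[0,0,0],[0,0,0],12],
    [[0,0,0],[0,0,0],12],
  ],
  squeeze=25,
)

```text
clock: 23.8
eef_pos: [515.4, -189.3, 87.3]
tcp_rot: [-3.141, 0.0, 1.607]
contact_force: [-3.0, 0.5, 5.8]
opening: 0.178
```

Run:
```python
from m import *
todo([514.8,-188.5,85])
S=grab_frame("side")
for k in("orange","red","black"): print(k,[(np.round(v[:3],1),v[3]) for v in blobs(S["pixels"],k,(300,110,430,220),8)])
print([(np.round(v[:3],1),v[3]) for v in blobs(S["pixels"],"white",(290,160,340,240))])
```

```text
t 23.8 pos [ 515.4 -189.3   87.3] rpy [-3.141  0.     1.607] tool shift [ 0.8 -0.6  2.3] F [-3.   0.5  5.8] open 0.178 q6 -0.39
orange []
red [(array([363.5, 158.4,  51. ]), (360, 153, 9, 13)), (array([372.1, 141.2,  10.5]), (371, 139, 4, 7))]
black [(array([354. , 199.5,  36.5]), (352, 194, 5, 12)), (array([314.4, 150.6,  70.5]), (312, 142, 6, 18)), (array([366.6, 137.7, 116. ]), (364, 126, 7, 26)), (array([381.5, 117.1, 237.5]), (374, 110, 23, 22)), (array([358.7, 114.1, 108.5]), (350, 110, 16, 11))]
[(array([314.9, 209. , 396.5]), (300, 201, 32, 17)), (array([316.6, 189.4, 693.5]), (300, 177, 35, 26))]
```

Opening is 15 mm, so the post is gripped. The pivot follows as about (512.5,-104.3). I move along the arc with the tool turning along with it, in equal steps of 0.05 rad.

Request:
play_rows(
  moves=[
    [[0.0001,0.00425,0],[0,0,-0.05],12],
    [[0.0001,0.00425,0],[0,0,-0.05],12],
    [[0.0001,0.00425,0],[0,0,-0.05],12],
    [[0.0001,0.00425,0],[0,0,-0.05],12],
    [[0.0001,0.00425,0],[0,0,-0.05],12],
    [[0.0001,0.00425,0],[0,0,-0.05],12],
    [[0,0,0],[0,0,0],12],
  ],
  squeeze=35,
)

```text
clock: 24.55
eef_pos: [539.9, -184.7, 87.3]
tcp_rot: [-3.14, -0.001, 1.909]
contact_force: [-6.1, -1.2, 7.5]
opening: 0.175
```

```bash
cat > arc.py <<'E'
from m import *
s=sense();p=np.array(s["eef_pos"])[:2]-[512.5,-104.3]
print("r",round(np.hypot(*p),1),"theta",round(np.arctan2(p[0],-p[1])-.034,3),"yaw-",round(s["tcp_rot"][2]-1.605,3)); todo([0,0,0])
E
python3 arc.py
```

```text
r 84.9 theta 0.295 yaw- 0.304
t 24.55 pos [ 539.9 -184.7   87.3] rpy [-3.140e+00 -1.000e-03  1.909e+00] tool shift [ 353.1 -448.1   88.2] F [-6.1 -1.2  7.5] open 0.175 q6 -0.67
```

Request:
play_rows(
  moves=[
    [[0.0001,0.00425,0],[0,0,-0.05],12],
    [[0.0001,0.00425,0],[0,0,-0.05],12],
    [[0.0001,0.00425,0],[0,0,-0.05],12],
    [[0.0001,0.00425,0],[0,0,-0.05],12],
    [[0.0001,0.00425,0],[0,0,-0.05],12],
    [[0.0001,0.00425,0],[0,0,-0.05],12],
    [[0.0001,0.00425,0],[0,0,-0.05],12],
    [[0.0001,0.00425,0],[0,0,-0.05],12],
    [[0.0001,0.00425,0],[0,0,-0.05],12],
    [[0,0,0],[0,0,0],12],
    [[0,0,0],[0,0,0],12],
    [[0,0,0],[0,0,0],12],
    [[0,0,0],[0,0,0],12],
    [[0,0,0],[0,0,0],12],
  ],
)

```text
clock: 25.95
eef_pos: [571.8, -165.3, 87.3]
tcp_rot: [-3.14, -0.0, 2.356]
contact_force: [-7.2, -4.3, 8.3]
opening: 0.167
```

```bash
python3 arc.py
python3 - <<'E'
from m import *
T=grab_frame("top");S=grab_frame("side")
print("stack T",[(np.round(v[:3],1)) for v in blobs(T["pixels"],"white",(270,180,330,240))],"S",[(np.round(v[:3],1)) for v in blobs(S["pixels"],"white",(290,160,340,240))])
th=.75+.034;c=np.array([512.5,-104.3]);d=np.array([np.sin(th),-np.cos(th)])
for nm,X in(("idler",np.r_[c+150*d,72]),):print(nm,"pred T",np.round(proj(T,X),1),"S",np.round(proj(S,X),1))
for n,I,bx in(("T",T,(360,170,470,270)),("S",S,(290,100,430,220))): 
  for k in("orange","red"): print(n,k,[(np.round(v[:3],1)) for v in blobs(I["pixels"],k,bx,6)])
E
```

```text
r 85.1 theta 0.738 yaw- 0.751
t 25.95 pos [ 571.8 -165.3   87.3] rpy [-3.14  -0.     2.356] tool shift [ 521.2 -287.2   88.1] F [-7.2 -4.3  8.3] open 0.167 q6 -1.07
stack T [array([291.7, 210.1, 632. ])] S [array([314.9, 209. , 396.5]), array([316.6, 189.4, 692.5])]
idler pred T [412.4 180. ] S [329.6 133.3]
T orange []
T red [array([384.5, 209.3,  48.5])]
S orange []
S red [array([345. , 159.1,  55. ]), array([334.6, 143.8,  49. ])]
```

The arm is held at about 0.74 rad on an 85 mm radius, with about 8.4 N horizontal push. The image shows the red arm swung round, with its inner part at (384.5,209.3), and the stack blobs are unchanged. I hand in.

```bash
python3 -c "
from h import *
print(sign_off()); s=sense(); print(np.round(s['eef_pos'],1),np.round(s['contact_force'],1))"
```

```text
the job is handed in; nothing more can be done
None
the job is handed in; nothing more can be done
```

I nested both white cups in the terracotta cup, one in the other, as one upright stack on the ware board. I then gripped the tensioner post, swung the arm back along its arc, and handed in at about 26 s of the 58 s, still holding it. No verdict was reported.

**Last checks**
- **Stack:** both cups seated within 0.5 mm of the expected height, with a light contact force. The rims were in line in the side and top views. The stack's image position did not change while I pushed the tensioner.
- **Tensioner:** the tool position puts the arm at about 0.74 rad (0.75 by tool yaw), on the 85 mm radius. It was steady, with about 8 N of push plus the grip. The red arm also showed swung back in both cameras.

**Disagreements and unchecked points**
- Before the first grasp, the fingertips looked 10–20 mm higher in the side view than I predicted. I never explained it, but the grip closed on the cup at the right width.
- The two cameras disagreed by 3–5 mm on the offset between cups. I used a value between them and corrected at hover.
- In the last pictures the idler colour mask found nothing, so the final arm angle was not confirmed by the idler.
- I did not measure the bystanders again at the end. My paths stayed clear of them.

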